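Send the sample carriage home into the reader

TASK

Press the red lock button on the sample carriage with a fingertip and, keeping it pressed the whole way, push the carriage along its rail to the end stop so that the petri dish rides into the white reader. Then let the button go, so that it springs up and locks the carriage there. Nothing is to be gripped or lifted: leave the dish lying in its nest and do not disturb the bottle, vial, canister or tube rack standing around.

Things in the scene. Friction and masses are not known exactly. Their poses are not given: they have to be found in the camera images.
- stage: Slide stage fixed to the worktop: aluminium bed 290 x 108 mm, two guide rods, white reader hood at one end. Origin: on the worktop, on the rail's centre line, under the middle of the button's travel. x runs along the rail from the parked end to the end stop (toward the hood), y across, z up; the bed reaches from x = -90 to +200 mm. x may point up to 70 degrees left or right of straight ahead.
- reader_mouth (a point): Middle of the top edge of the white reader hood's open mouth, 86 mm above the worktop, 82 mm along the stage's x. The hood is a fixed tunnel 116 mm long and 108 mm wide, its roof's underside 66 mm above the worktop; dish and nest ride in under it, push plate and button stay outside (at the end stop the button's axis is 27 mm short of the mouth).
- button_top (a point): Centre of the top face of the red lock button, round, 29 mm across, on the carriage's trailing end; it travels with the carriage and the point moves with the button. Top 48 mm above the worktop when up (12 mm above the carriage's grey deck, itself at 36 mm), 8 mm lower when fully down. Axes as the stage. At stage x = -55 mm when parked, +55 mm at the end stop.
- push_plate (a point): Middle of the top edge of the carriage's upright aluminium push plate, on its face toward the button. The face is square to the rail, 20 mm from the button's axis on the reader side, 62 mm wide; plate 7 mm thick, top 64 mm above the worktop (28 mm above the deck). A finger holding the button down pushes the carriage by bearing on this face; friction on the button helps. Axes as the stage.
- nest (a point): Centre of the floor of the dish nest on the carriage, 73.5 mm ahead of the button's axis, 36 mm above the worktop: a low black collar 5 mm high, 71 mm inside, in which the dish lies.
- dish: Clear petri dish 68 mm across and 13 mm high, lying loose in the nest on the carriage. Origin: centre of its underside. To be left lying there.
- carriage (a joint): Carriage along the rail, m: 0 parked (start, within 2 mm), 0.110 at the end stop in the reader. Friction 1.5 N, damping 6 N per m/s. While the button is up, a cross pin under the carriage sits in notches of the rail (one every 22 mm, 2 mm of play either way) and the carriage cannot move.
- lock (a joint): Lock button, m: 0 up (locked), 0.008 fully down. The spring needs about 3 N to start and 5.6 N when fully down; the carriage is free when the button is at least 5 mm down. Released within 2 mm of the end stop it springs up into the last notch; released on the way it springs up into the next notch.
- saline_bottle: Saline bottle: white plastic bottle with blue cap, 56 mm across, 118 mm tall, standing loose left of the work. Origin: centre of its underside. Bystander.
- stain_vial: Stain vial: small brown glass vial with white cap, 25 mm across, 58 mm tall, standing loose left of the work. Origin: centre of its underside. Bystander.
- objective_can: Objective canister: white can with black screw lid, 41 mm across, 53 mm tall, standing loose near the front edge, left of the work. Origin: centre of its underside. Bystander.
- tube_rack: Tube rack: orange rack with microtubes, 62 x 112 x 42 mm, standing loose right of the work. Origin: centre of its underside. Bystander.
There are look-alikes about, which are no part of the job. What is meant by the dish is not blue, brown or turquoise, and is the smaller of those in its own colour.

How it is judged:
By the outcome, as a careful person would: the job done as asked, in the order asked, and still so for the second after the job is handed in, with the robot touching nothing.
It also fails if it takes over 38 s, if anything falls off the work surface, if the arm or the gripper's body presses on something with over 40 N, if the wrist force passes 120 N, or if a joint passes its speed limit or range.

ROBOT

A 6-joint arm with a two-finger parallel gripper is mounted at the origin on a cart in front of the work surface, level with it; the furniture and walls round the work are solid. World frame = base frame: x ahead of the robot, y to its left, z up, the work surface at z = 0. Lengths are in mm, angles in rad, forces in N, time in s.
With the tool pointing down it reaches from about 350 to 875 mm from the base axis. Payload 4.2 kg.
Tool frame: the origin (TCP) lies at the very end of the fingers, on their centre line; the grasp point (between the pads) lies 19 mm behind it; z points along the fingers, y is the line along which they close (so a half turn about z gives the same grasp; the last joint's range is limited). The gripper opens to 85 mm and grips with 20 to 120 N. Pads are 22 mm wide; open, the fingers measure 114 mm over their backs; the gripper's body (76 mm by 85 mm) begins 54 mm behind the grasp point. The pads swing forward as they close: fully open they stand 13 mm farther back than shut.
Start: joints at [1.538, 0.385, 0.008, 0, -1.194, -0.259], TCP at [179.766, 598.568, 231.312] pointing down, gripper open.
Joint ranges: [-3.14, 3.14], [-1.21, 2.06], [-1.07, 1.41], [-3.16, 2.05], [-2.99, -0.16], [-3.1, 3.1]. Speed limits (rad/s): [2.79, 2.79, 3.14, 3.14, 3.14, 3.14].

INTERFACE

Orientations are given as a unit quaternion [x, y, z, w].
In Python, from bench import read_state, get_image, camera_model, job_done gives the robot as it stands.
- The arm moves only by the shell command python3 -m handwheel 'ROWS'. ROWS is JSON, a list of rows, each a list of 7 numbers: the shift along the tool's x, y, z in m, then the turn, a rotation vector about the tool's x, y, z in rad, then the gripper's target within -1 to 1 (fully open at 1, half-way at 0, shut at -1). In form: [[dx, dy, dz, wx, wy, wz, jaw], ...]. A call has 1 to 10 rows; each row is the pose to reach, as a shift and turn from the pose commanded when the call began, along the tool's axes at that moment; what a row does not reach only later rows make up. A row lasts 1/8 s, in which the tool goes at most 62.5 mm and 10.7 degrees, less where a joint would pass 70% of its speed; a pose out of reach is approached as far as the arm can. A call with a gripper value outside its range is refused whole. The fingers move at their own pace and stop on an object; the grip force is fixed at half the most. Time passes only in rows, so rows that repeat a pose let the fingers close. It gives the time, the measured TCP pose, the force, the opening and the grip force at its end, in the units of the state.
- read_state(): the state, without advancing time (a new reading comes with each control period).
- get_image(name): name is "scene" or "top" or "wrist"; returns (picture, depth): 420x560x3 uint8, blue, green, red; 420x560 float32, mm along the optical axis (not along the pixel's ray), 0 where there is no reading.
- camera_model(name): a dict with "K" (3x3 intrinsics, pixels), "dist" ([k1, k2, p1, p2, k3] as OpenCV has them; the pictures are not rectified), "rvec" (rotation vector, rad) and "tvec" (3), from world to camera coordinates, as OpenCV has them; the wrist camera has in their place "hand_eye" (4x4, takes a point from camera to tool coordinates, whose origin is the TCP and whose axes are the flange's). Camera axes: x right, y down, z forward; pixel columns grow to the right and rows downward; lengths in mm; the calibration is good to about 2 mm. A picture is of the moment at which its call begins: read the wrist's pose just before it. camera_model takes no time and is no camera call.
- job_done(): hands the job in; it is judged then, once.
The state is a dict: "clock": time; "joints": joint angles; "joint_vel": joint speeds; "joint_efforts": joint torques, N m; "position": TCP position; "ee_rot": TCP orientation; "contact_force": force on the tool from outside, world axes, zero at the start; "wrist_torque": the same for the moment, N m; "gripper_width": finger opening in mm; "grasp_force": force on a finger pad.
Only numpy, scipy, OpenCV 4.12 (cv2) and the standard library are available. Lean on these libraries where they do the work, as an engineer would, in place of code of your own. Each camera call takes 0.05 s, during which the arm holds its last target. There are 200 camera calls.

## Working session

There is one attempt and no reset: what is moved stays moved. The work goes in short steps, Python scripts to look and compute and a shell command to move; the robot and the scene stay as the last step left them, time stands still between calls to the robot, and variables do not carry over. Pictures are saved under pics/ and viewed, at most 10 in all, crops included, and the job is handed in when it is done.

```bash
mkdir -p pics; ls; cat > h.py <<'E'
import numpy as np, cv2
from bench import *
from scipy.spatial.transform import Rotation as R
def snap(n):
    s=read_state(); p,d=get_image(n); np.savez('pics/'+n+'.npz',p=p,d=d,pos=s['position'],rot=s['ee_rot']); cv2.imwrite('pics/'+n+'.png',p); return p,d
def ray(n,u,v):
    m=camera_model(n); K=np.array(m['K'],float); D=np.array(m['dist'],float)
    q=cv2.undistortPoints(np.array([[[u,v]]],float),K,D)[0,0]; d=np.array([q[0],q[1],1.])
    if n=='wrist':
        z=np.load('pics/wrist.npz'); H=np.array(m['hand_eye'],float); r=R.from_quat(z['rot']).as_matrix()
        return r@H[:3,3]+z['pos'], r@H[:3,:3]@d
    Rm=cv2.Rodrigues(np.array(m['rvec'],float))[0]; return -Rm.T@np.array(m['tvec'],float).ravel(), Rm.T@d
def atz(n,u,v,z):
    o,d=ray(n,u,v); return o+d*(z-o[2])/d[2]
def dep(n,u,v):
    o,d=ray(n,u,v); D=np.load('pics/'+n+'.npz')['d']; w=D[int(v)-1:int(v)+2,int(u)-1:int(u)+2]; w=w[w>0]
    return o+d*np.median(w) if len(w) else None
E
python3 - <<'E'
from h import *
a,_=snap('top'); b,_=snap('scene')
print(read_state()); 
E
```

```text
pics
{'clock': 0.1, 'joints': array([ 1.53760455e+00,  3.85499431e-01,  6.74032749e-03, -4.40333519e-04,
       -1.19398019e+00, -2.58591492e-01]), 'joint_vel': array([-0.00103904, -0.00146093,  0.00250078,  0.000367  ,  0.00252476,
       -0.00120808]), 'joint_efforts': array([-3.84152036e-04, -3.93318629e+01,  1.88930243e+01,  4.19799685e+00,
       -2.57441206e-03,  4.17879150e-06]), 'position': array([179.62483504, 598.08341089, 230.3095612 ]), 'ee_rot': array([ 9.89364381e-01, -1.45454925e-01, -9.40885117e-05,  9.88335489e-04]), 'contact_force': array([0.29099603, 0.56473859, 0.63604789]), 'wrist_torque': array([-0.00571144, -0.00371679,  0.02952754]), 'grasp_force': 0.0, 'gripper_width': 85.17540082711824}
```

View pics/top.png

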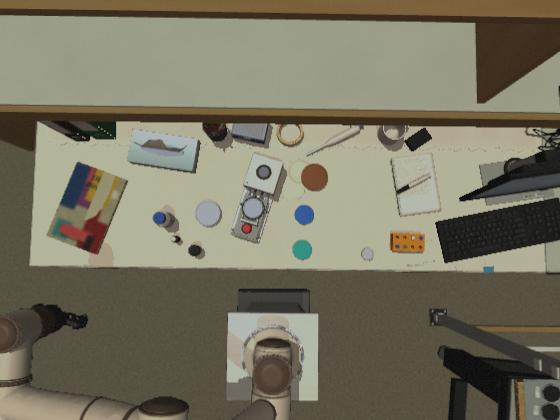

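View pics/scene.png

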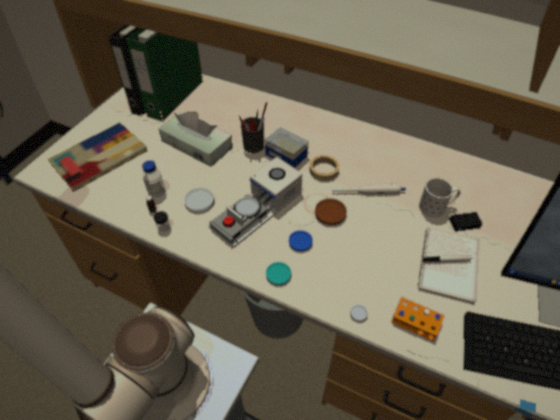

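The top view shows the stage: red button near (247,228), dish/nest near (253,207) and hood near (263,172). x is tilted slightly right of straight ahead. The bottle, vial and canister are left of it and the rack is far right. A shelf overhangs the rear (rows <120). The scene view agrees, with the button at (229,221).

```bash
python3 - <<'E'
from h import *
np.set_printoptions(precision=1,suppress=True)
p=np.load('pics/top.npz')['p']; hsv=cv2.cvtColor(p,cv2.COLOR_BGR2HSV)
def red(p,box):
    hsv=cv2.cvtColor(p,cv2.COLOR_BGR2HSV); m=((hsv[...,0]<8)|(hsv[...,0]>172))&(hsv[...,1]>150)&(hsv[...,2]>90)
    k=np.zeros_like(m); k[box[1]:box[3],box[0]:box[2]]=1; v,u=np.nonzero(m&k); return u.mean(),v.mean(),len(u)
bt=red(p,(230,215,262,242)); print('top',bt,atz('top',bt[0],bt[1],48),dep('top',*bt[:2]))
ps=np.load('pics/scene.npz')['p']; bs=red(ps,(215,210,245,232)); print('scene',bs,atz('scene',bs[0],bs[1],48))
for n,u,v,z in [('hood lamp',263,172,86),('bottle',160,218,118),('vial',177,239,58),('can',196,250,53),('dish',253,207,49),('shelf',260,112,0),('rack',407,242,42)]:
    print(n,atz('top',u,v,z),dep('top',u,v))
cv2.imwrite('pics/c1.png',cv2.resize(p[140:260,140:320],None,fx=4.4,fy=4.4,interpolation=cv2.INTER_CUBIC))
E
```

```text
top (np.float64(246.34545454545454), np.float64(228.07272727272726), 55) [442.6  93.8  48. ] [442.7  94.   46.1]
scene (np.float64(228.21212121212122), np.float64(220.22727272727272), 66) [441.4  93.   48. ]
hood lamp [631.7  38.7  86. ] [631.3  38.6  88.6]
bottle [468.8 373.2 118. ] [469. 374. 115.]
vial [401.7 328.4  58. ] [402.  332.7  38.4]
can [365.2 263.7  53. ] [365.2 263.8  52.1]
dish [515.6  72.2  49. ] [515.5  72.2  50.3]
shelf [865.   55.6   0. ] [718.7  37.2 479.4]
rack [ 402.6 -461.    42. ] [ 402.7 -463.1   34.9]
```

View pics/c1.png

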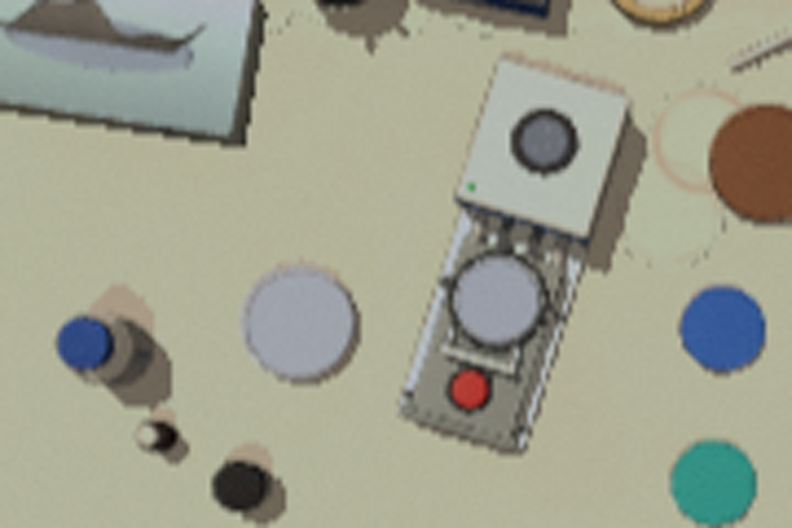

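The crop puts the stage's x at about -16.5°, which the tool's x already matches. The hood mouth runs (458,200)-(588,242) in the crop, and the route over at z=230 is clear.

```bash
python3 -m handwheel '[[0.04,0.04,0,0,0,0,-1],[0.08,0.08,0,0,0,0,-1],[0.12,0.12,0,0,0,0,-1],[0.16,0.16,0,0,0,0,-1],[0.2,0.2,0,0,0,0,-1],[0.24,0.24,0,0,0,0,-1],[0.28,0.28,0,0,0,0,-1],[0.32,0.32,0,0,0,0,-1],[0.35,0.36,0,0,0,0,-1],[0.37,0.4,0,0,0,0,-1]]'; python3 -c "
from bench import *
print(camera_model('wrist'))"
```

```text
clock: 1.35
position: [419.3, 107.2, 231.0]
ee_rot: [0.989, -0.146, -0.0, 0.0]
contact_force: [0.7, -0.7, -0.6]
gripper_width: -0.1
grasp_force: 0.0
{'K': array([[364.04719667,   0.        , 277.85886799],
       [  0.        , 364.04719667, 207.84024275],
       [  0.        ,   0.        ,   1.        ]]), 'dist': array([-0.02980914,  0.        ,  0.        ,  0.        ,  0.        ]), 'hand_eye': array([[-1.43589185e-04, -9.47597836e-01, -3.19465680e-01,
         8.31196681e+01],
       [ 9.99999844e-01,  3.65192225e-05, -5.57789802e-04,
         1.86022813e-01],
       [ 5.40227047e-04, -3.19465710e-01,  9.47597683e-01,
        -1.43285008e+02],
       [ 0.00000000e+00,  0.00000000e+00,  0.00000000e+00,
         1.00000000e+00]])}
```

```bash
python3 - <<'E'
from h import *
np.set_printoptions(precision=1,suppress=True)
p,d=snap('wrist'); 
hsv=cv2.cvtColor(p,cv2.COLOR_BGR2HSV); m=((hsv[...,0]<8)|(hsv[...,0]>172))&(hsv[...,1]>150)&(hsv[...,2]>90)
n,l,st,c=cv2.connectedComponentsWithStats(m.astype(np.uint8)); 
for i in range(1,n):
    if st[i,4]>100: print(st[i],c[i],atz('wrist',*c[i],48),dep('wrist',*c[i]))
E
```

```text
[267 135  32  32 770] [282.7 150.8] [444.1  95.2  48. ] [444.3  95.1  49.1]
```

View pics/wrist.png

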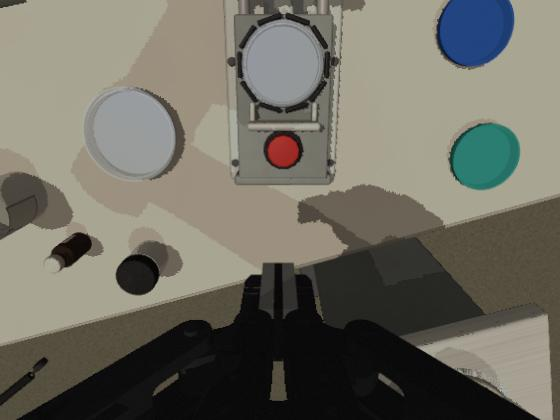

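Seen from the wrist, the button is at (283,151). The plate's face runs (248,126)-(321,126), square to the image, so the yaw is good. The shut fingertips are at (278,265).

```bash
python3 -m handwheel '[[0.015,0.0025,0.03,0,0,0,-1],[0.032,0.005,0.07,0,0,0,-1],[0.032,0.005,0.12,0,0,0,-1],[0.032,0.005,0.15,0,0,0,-1],[0.032,0.005,0.165,0,0,0,-1],[0.032,0.005,0.165,0,0,0,-1],[0.032,0.005,0.165,0,0,0,-1]]'; python3 - <<'E'
from h import *
np.set_printoptions(precision=2,suppress=True)
p,d=snap('wrist'); s=read_state(); print(s['position'],s['ee_rot'],s['contact_force'])
cv2.imwrite('pics/c2.png',cv2.resize(p[60:340,130:430],None,fx=2,fy=2))
E
```

```text
clock: 2.28
position: [448.7, 95.3, 66.9]
ee_rot: [0.989, -0.145, 0.0, -0.0]
contact_force: [-0.2, 1.1, -0.1]
gripper_width: 0.4
grasp_force: 0.0
[448.82  95.4   67.12] [ 0.99 -0.15  0.   -0.  ] [-0.33  0.35 -0.76]
```

View pics/c2.png

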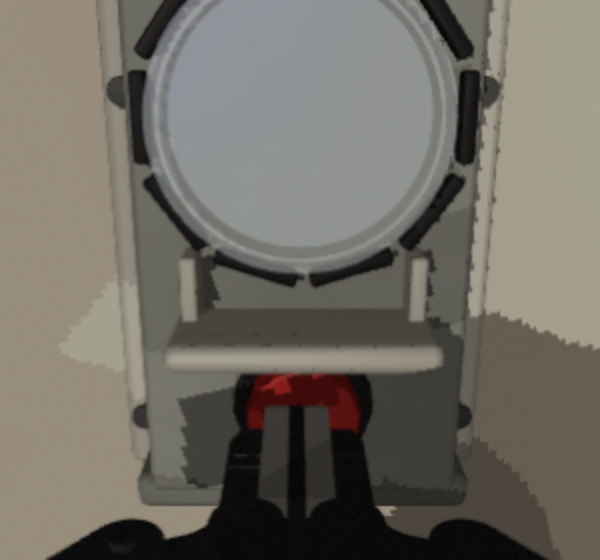

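The tip is over the button and about 2 mm left of its centre (finger 297, plate centre 304 in the crop). The gap to the plate is about 6 mm. Next I correct sideways and press.

```bash
python3 -m handwheel '[[0.003,0.002,0.008,0,0,0,-1],[0.003,0.002,0.015,0,0,0,-1],[0.003,0.002,0.018,0,0,0,-1],[0.003,0.002,0.021,0,0,0,-1],[0.003,0.002,0.024,0,0,0,-1],[0.003,0.002,0.026,0,0,0,-1],[0.003,0.002,0.026,0,0,0,-1]]'
```

```text
clock: 3.2
position: [450.3, 92.1, 40.3]
ee_rot: [0.989, -0.145, -0.0, 0.0]
contact_force: [-2.0, -1.6, 5.7]
gripper_width: -0.4
grasp_force: 2.5
```

```bash
python3 -m handwheel '[[0,0,0.001,0,0,0,-1],[0,0,0.002,0,0,0,-1],[0,0,0.002,0,0,0,-1]]'
```

```text
clock: 3.58
position: [451.3, 92.0, 39.9]
ee_rot: [0.989, -0.145, 0.001, 0.0]
contact_force: [-2.0, -4.5, 15.7]
gripper_width: -0.2
grasp_force: 7.6
```

```bash
python3 -m handwheel '[[0.003,0,0,0,0,0,-1],[0.007,0,0,0,0,0,-1],[0.012,0,0,0,0,0,-1],[0.017,0,0,0,0,0,-1],[0.022,0,0,0,0,0,-1],[0.027,0,0,0,0,0,-1],[0.03,0,0,0,0,0,-1]]'
```

```text
clock: 4.45
position: [480.2, 83.3, 39.9]
ee_rot: [0.989, -0.145, 0.001, 0.0]
contact_force: [-3.6, -2.8, 13.5]
gripper_width: -0.2
grasp_force: 7.0
```

```bash
python3 -m handwheel '[[0.005,0,0,0,0,0,-1],[0.012,0,0,0,0,0,-1],[0.02,0,0,0,0,0,-1],[0.028,0,0,0,0,0,-1],[0.036,0,0,0,0,0,-1],[0.044,0,0,0,0,0,-1],[0.052,0,0,0,0,0,-1],[0.058,0,0,0,0,0,-1],[0.063,0,0,0,0,0,-1],[0.065,0,0,0,0,0,-1]]'; python3 - <<'E'
from h import *
p,d=snap('wrist'); snap('top')
a=cv2.resize(p[60:340,130:430],(430,400)); b=cv2.resize(np.load('pics/top.npz')['p'][150:250,220:300],(320,400),interpolation=2)
cv2.imwrite('pics/c3.png',np.hstack([a,b]))
E
```

```text
clock: 5.7
position: [542.6, 64.5, 40.0]
ee_rot: [0.989, -0.145, 0.001, 0.0]
contact_force: [-3.1, -2.8, 11.5]
gripper_width: 0.1
grasp_force: 5.8
```

View pics/c3.png

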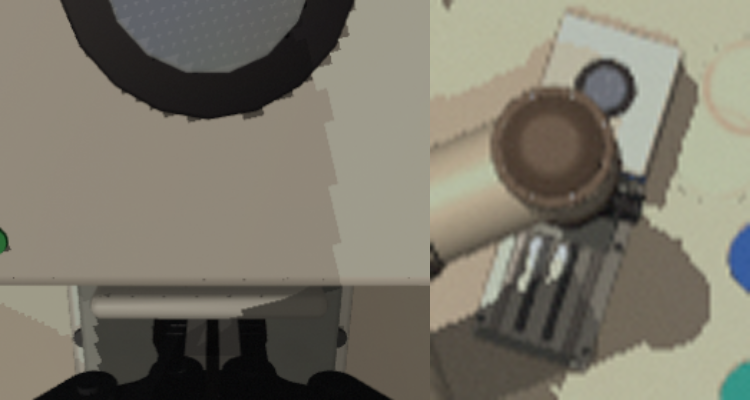

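The push plate is just short of the hood mouth, with the dish inside and the button still down. The remaining stretch is about 15 mm, taken slowly.

```bash
python3 -m handwheel '[[0.003,0,0.0005,0,0,0,-1],[0.006,0,0.001,0,0,0,-1],[0.009,0,0.001,0,0,0,-1],[0.012,0,0.001,0,0,0,-1],[0.014,0,0.001,0,0,0,-1],[0.015,0,0.001,0,0,0,-1]]'
```

```text
clock: 6.55
position: [555.3, 60.5, 39.8]
ee_rot: [0.989, -0.145, -0.0, 0.0]
contact_force: [-9.2, 1.4, 20.4]
gripper_width: -0.1
grasp_force: 10.2
```

```bash
python3 -m handwheel '[[0.001,0,0,0,0,0,-1],[0.002,0,0,0,0,0,-1],[0.003,0,0,0,0,0,-1],[0.003,0,0,0,0,0,-1]]'
```

```text
clock: 7.05
position: [555.7, 60.2, 39.7]
ee_rot: [0.989, -0.145, -0.003, 0.001]
contact_force: [-14.1, 5.6, 23.9]
gripper_width: -0.3
grasp_force: 11.9
```

Movement has stopped with the forward force rising to 15 N, and the position matches 110 mm of travel, so this is the end stop. I lift straight up with the forward preload kept on.

```bash
python3 -m handwheel '[[0,0,-0.003,0,0,0,-1],[0,0,-0.006,0,0,0,-1],[0,0,-0.01,0,0,0,-1],[0,0,-0.014,0,0,0,-1],[-0.004,0,-0.02,0,0,0,-1],[-0.006,0,-0.05,0,0,0,-1],[-0.03,0,-0.09,0,0,0,-1],[-0.08,0,-0.12,0,0,0,-1],[-0.12,0,-0.14,0,0,0,-1],[-0.12,0,-0.14,0,0,0,-1]]'; python3 - <<'E'
from h import *
np.set_printoptions(precision=1,suppress=True)
p,d=snap('wrist')
hsv=cv2.cvtColor(p,cv2.COLOR_BGR2HSV); m=((hsv[...,0]<8)|(hsv[...,0]>172))&(hsv[...,1]>150)&(hsv[...,2]>90)
n,l,st,c=cv2.connectedComponentsWithStats(m.astype(np.uint8)); 
for i in range(1,n):
    if st[i,4]>100: print(st[i],c[i],atz('wrist',*c[i],48),dep('wrist',*c[i]))
E
```

```text
clock: 8.3
position: [443.4, 95.3, 179.9]
ee_rot: [0.99, -0.144, 0.003, -0.002]
contact_force: [0.3, 0.2, 0.1]
gripper_width: 0.1
grasp_force: 0.0
[ 259   26   41   42 1330] [279.2  46.6] [548.4  63.7  48. ] [548.4  63.7  48.3]
```

View pics/wrist.png

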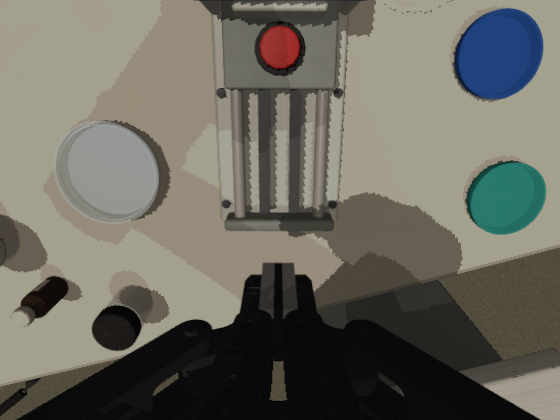

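The button at (279,47) is up again (depth gives z = 48 mm). It sits about 109 mm along from its start, in the last notch at the hood mouth. The bystanders in view (vial, canister and part of the bottle) are standing, and the arm is clear.

```bash
python3 -c "
from bench import *
print(job_done())"
```

```text
the job is handed in; nothing more can be done
None
```

I pushed the carriage to the end stop with the button held down, then released it; the button sprang up in the last notch (about 109 mm of travel measured), and I handed the job in at about 8.4 s; the dish was under the hood, so I could not see it at the end.

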